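Air the round steam tub with its paddle lever

ROBOT

A 6-joint arm with a two-finger parallel gripper is mounted at the origin on the work surface. World frame = base frame: x ahead of the robot, y to its left, z up, the work surface at z = 0. Lengths are in m, angles in rad, forces in N, time in s.
With the tool pointing down it reaches from about 0.275 to 0.825 m from the base axis. Payload 5.2 kg.
Tool frame: the origin (TCP) lies between the finger pads; the fingertips stand robot.tip_reach ahead of it and the grasp point (between the pads) lies 5 mm behind it (robot.tip_reach is the distance from the TCP to the fingertips, in m); z points along the fingers, x is the direction in which the jaws open and shut, and the axes are right-handed (so a half turn about z gives the same grasp; the last joint's range is limited). The gripper opens to 93 mm and grips with 3 to 60 N. Pads are 15 mm wide; open, the fingers measure 128 mm over their backs; the gripper's body (75 mm by 188 mm) begins 65 mm behind the grasp point.
Start: joints at [1.05, 0.259, 1.535, -0, 1.348, -0.203], TCP at [0.172, 0.522, 0.206] pointing down, gripper open.
Joint ranges: [-3.14, 3.14], [-0.91, 2.08], [0.19, 2.58], [-1.22, 4.36], [0.22, 2.71], [-3.12, 3.12]. Speed limits (rad/s): [2.57, 2.57, 3.14, 3.14, 3.14, 3.14].

INTERFACE

Orientations are given as a rotation vector (axis times angle).
In Python, from cell import sensors, viewer, robot gives the robot as it stands.
- The arm moves only by the tool step_arm, never from a script. Its argument "increments" is a list of rows, each an object of numbers: "wx", "wy", "wz": the turn, a rotation vector about the world's x, y, z in rad; "tx", "ty", "tz": the shift along the world's x, y, z in m; "fingers": the opening, from -1 (shut) to 1 (fully open). In form: [{"wx": .., "wy": .., "wz": .., "tx": .., "ty": .., "tz": .., "fingers": ..}, ...]. A call has 1 to 5 rows; each row is the pose to reach, as a shift and turn from the pose measured when the call began; what a row does not reach only later rows make up. A row lasts 1/10 s, in which the tool goes at most 50 mm and 8.59 degrees, less where a joint would pass 70% of its speed; a pose out of reach is approached as far as the arm can. A call with a gripper value outside its range is refused whole. The fingers move at their own pace and stop on an object; "force" is the grip in N (left out, the last holds). Time passes only in rows, so rows that repeat a pose let the fingers close. It gives the time, the measured TCP pose, the force and the opening at its end, in the units of the state.
- sensors.sense(): the state, without advancing time (a new reading comes with each control period).
- viewer.capture(name): name is "scene" or "top" or "wrist"; returns a dict with "frame" (480x640x3 uint8, red, green, blue), "range_z" (480x640 float32, m along the optical axis (not along the pixel's ray), 0 where there is no reading), "fx", "fy", "cx", "cy" (pixels), "extrinsics" (4x4, takes a point from camera to world coordinates). Camera axes: x right, y down, z forward; pixel columns grow to the right and rows downward; lengths in m; the calibration is good to about 2 mm. A picture is of the moment at which its call begins.
- robot.close_job(): hands the job in, once; it reports no verdict.
The state is a dict: "clock": time; "q": joint angles; "qvel": joint speeds; "joint_efforts": joint torques, N m; "tcp_pos": TCP position; "orientation": TCP orientation; "wrist_force": force on the tool from outside, world axes, zero at the start; "wrist_torque": the same for the moment, N m; "width": opening from 0.0 (shut) to 1.0 (fully open).
Only numpy, scipy, OpenCV 4.12 (cv2) and the standard library are available. Lean on these libraries where they do the work, as an engineer would, in place of code of your own. Each camera call takes 0.05 s, during which the arm holds its last target. There are 200 camera calls.

TASK

Air the round steam tub: with the fingertips press its front paddle all the way down so that the linked lid swings fully open, hold it there for at least two seconds, then let the paddle come up slowly so that the lid eases shut and does not slam. Do not touch or lift the lid itself, and leave the square tub and the other things on the ledge where they are. Finish with the lid shut and the hand clear.

Things in the scene. Friction and masses are not known exactly. Their poses are not given: they have to be found in the camera images.
- round_tub: the ROUND metal steam tub, fixed to the ledge, 170 mm across, 130 mm high. Origin: centre of its underside; z up; its own -x points to its front, where the paddle lever sticks out; the lid is hinged at the far (+x) rim. It stands either left or right and is turned up to 0.5 rad
- round_press (a point): middle of the top face of the round tub's paddle, the place to press; moves with the lever. The paddle is a steel plate 90 mm wide (across the tub's y), 45 mm long (along the lever), 7 mm thick, too wide to take between the fingers, its middle 92 mm out from the pivot. At rest the paddle top's middle is about 122 mm above the table, pressed fully down about 78 mm; below it is free air
- round_pivot (a point): axis of the round tub's lever at the front of its wall: 93 mm in front of the tub's middle (its own -x), 100 mm above the table; does not move
- round_lever (a joint): turn of the round tub's lever about the level axis through round_pivot: 0 at rest (lever slopes 0.2 rad upward away from the tub), 0.48 rad pressed fully down to its stop (slopes 0.28 rad downward). Sprung: it needs about 6 to 10 N at the paddle's middle and flies back up when let go
- round_lid (a joint): turn of the round tub's lid: 0 shut, about 1.15 rad fully open; always 2.4 times the lever's turn (linked). Let go, it slams shut; a lid speed under 2.5 rad/s (the paddle never rising faster than about 90 mm/s) is gentle
- round_edge (a point): front edge of the round tub's lid, in its middle, 181 mm from the hinge axis (which lies 92 mm behind the tub's middle, 130 mm up); moves with the lid. The lid is a plate 178 mm across, up to 15 mm thick, with a small knob to 30 mm above the rim. The lid is not to be touched
- square_tub: the SQUARE metal steam tub, fixed, 170 x 170 mm, 130 mm high, with a like lever and a square lid. Origin: centre of its underside; front is its own -x. Not to be operated
- square_lever (a joint): turn of the square tub's lever, 0 at rest, 0.48 rad pressed down; must stay at rest
- bottle: clear bottle with white cap, 64 mm across, 190 mm tall, standing between the tubs; loose, not to be moved. Origin: centre of its underside
- mug: squat white ceramic mug, 84 mm across, 75 mm tall, handle at its +y side, standing between the tubs; loose, not to be moved. Origin: centre of its underside
- case: round turquoise pacifier case, 68 mm across, 40 mm high, standing nearest the robot between the tubs; loose, not to be moved. Origin: centre of its underside
- jar: closed glass jar, 72 mm across, 90 mm tall, far left; loose, not to be moved. Origin: centre of its underside
- beaker: open white plastic cup, 70 mm across, 80 mm tall, far left; loose, not to be moved. Origin: centre of its underside
- collar: white plastic bottle collar (ring), 54 mm across, 16 mm high, far right; loose, not to be moved. Origin: centre of its underside
- tin: steel tin, 90 mm across, 110 mm tall, far right at the back; loose, not to be moved. Origin: centre of its underside

How it is judged:
On the way, in this order (a step that is already met when the one before it is completed fails the run):
1. the round tub's lid is swung open (over 1.05 of its 1.15 rad) by its paddle and held open for 2 s (value of joint round_lid above 1.05 rad), for 2 s.
2. the lid is shut again (value of joint round_lid below 0.04 rad), for 0.2 s.
At the end, for the whole second after the job is handed in: the round tub's lid is shut (under 0.04 rad) and its lever back up (under 0.02 rad), the square tub's lever at rest (under 0.02 rad), and every loose thing within 15 mm of its start (value of joint round_lid below 0.04 rad and value of joint each of round_lever, square_lever below 0.02 rad and distance of each of bottle, mug, case, jar, beaker, collar, tin from where it was at the start of the episode below 0.015 m); the robot touches nothing.
It fails at once if the round tub's lid slams: it falls faster than 2.5 rad/s over the lower part (below 0.8 rad) of its swing (value of joint round_lid below 0.8 rad and velocity of joint round_lid below -2.5 rad/s).
It fails at once if the robot touches the round tub's lid instead of working it by the paddle (contact force between any of the fingers, the arm and round_lid above 0.5 N).
It fails at once if the square tub is operated (value of joint square_lever above 0.06 rad).
It fails at once if a bystander is lifted, pushed or knocked (moved over 15 mm or tipped) (distance of any of bottle, mug, case, jar, beaker, collar, tin from where it was at the start of the episode above 0.015 m or angle between any of bottle, mug, case, jar, beaker, collar, tin's own z axis and vertical above 0.3 rad).
It also fails if it takes over 48 s, if anything falls off the work surface, if the arm or the gripper's body presses on something with over 40 N, if the wrist force passes 120 N, or if a joint passes its speed limit or range.

## Working session

There is one attempt and no reset: what is moved stays moved. The work goes in short steps, Python scripts to look and compute and a tool call to move; the robot and the scene stay as the last step left them, time stands still between calls to the robot, and variables do not carry over. Pictures are saved under pics/ and viewed, about 8 in all and at most 12, crops included, and the job is handed in when it is done.

Besides the shell and the picture viewer there is one more tool, called by a JSON object that holds its "fn" and its "kwargs". step_arm: Moves the arm, as the interface text tells. Its arguments: {"type":"object","properties":{"increments":{"type":"array","items":{"type":"object","properties":{"wx":{"type":"number"},"wy":{"type":"number"},"wz":{"type":"number"},"tx":{"type":"number"},"ty":{"type":"number"},"tz":{"type":"number"},"fingers":{"type":"number"}}}},"force":{"type":"number"}},"required":["increments"]}

```bash
mkdir -p pics; python3 - <<'E'
from cell import sensors, viewer, robot
import cv2, numpy as np
print(sensors.sense(), robot.tip_reach)
for n in("scene","top"):
    c=viewer.capture(n); cv2.imwrite(f"pics/{n}0.png",c["frame"][:,:,::-1]); np.savez(f"{n}0.npz",**c)
    print(n,c["fx"],c["cx"],c["cy"],c["extrinsics"].round(3).tolist())
E
```

```text
{'clock': 0.0, 'q': array([ 1.05018473e+00,  2.59378434e-01,  1.53608383e+00, -2.03198879e-05,
        1.34800525e+00, -2.02803982e-01]), 'qvel': array([-0.00175647, -0.00119396, -0.00093635,  0.00124951,  0.00042239,
        0.00174362]), 'joint_efforts': array([-1.70651347e-03, -4.37328029e+01, -2.83991039e+01,  7.16532790e-02,
        4.15134046e-02, -5.90875607e-05]), 'tcp_pos': array([0.17156095, 0.52195128, 0.20539837]), 'orientation': array([ 2.54432199,  1.84148498, -0.00267115]), 'wrist_force': array([-1.06917086,  0.25542945,  0.02230967]), 'wrist_torque': array([ 0.03527812, -0.01387085,  0.01798184]), 'width': 0.9977848626721973} 0.014
scene 454.8328744617483 321.5842958615991 240.57434715956805 [[-0.866, 0.411, -0.286, 0.998], [0.5, 0.691, -0.522, 0.695], [-0.018, -0.595, -0.803, 1.186], [0.0, 0.0, 0.0, 1.0]]
top 442.9280229037828 322.13012554918566 234.0265503174265 [[0.013, -0.997, 0.076, 0.523], [-1.0, -0.012, 0.014, 0.005], [-0.013, -0.076, -0.997, 1.134], [0.0, 0.0, 0.0, 1.0]]
```

View pics/scene0.png

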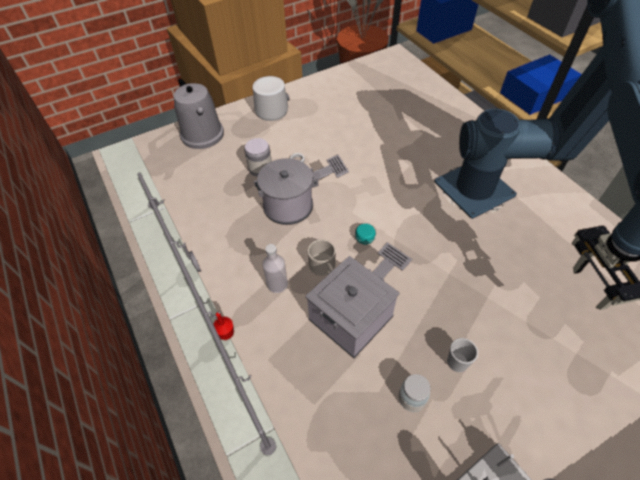

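View pics/top0.png

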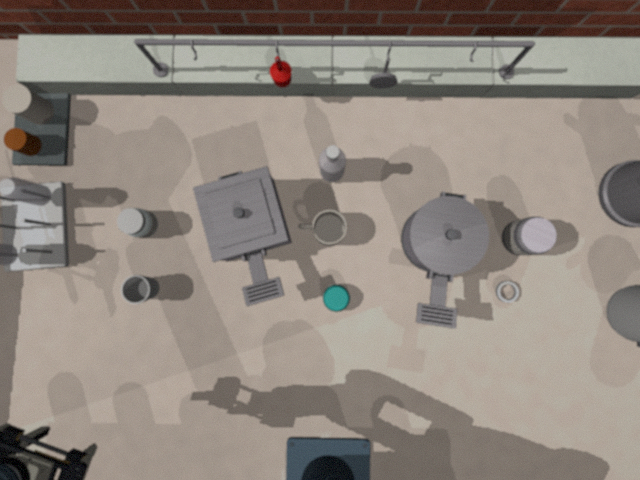

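The top view shows the round tub at right, with its lid centred near (447,236) and its paddle at (436,316). The square tub is left of it with its paddle at (263,290). The case is at (336,297) and the collar at (508,292). Next I'll measure the paddle and lid.

```bash
python3 - <<'E'
import numpy as np, cv2
c=np.load("top0.npz"); z=c["range_z"]; v,u=np.mgrid[:480,:640]
P=np.stack([(u-c["cx"])/c["fx"]*z,(v-c["cy"])/c["fy"]*z,z],-1)@c["extrinsics"][:3,:3].T+c["extrinsics"][:3,3]
def reg(u0,u1,v0,v1,lo,hi):
    m=np.zeros(z.shape,bool); m[v0:v1,u0:u1]=1; m&=(z>0)&(P[...,2]>lo)&(P[...,2]<hi); return P[m]
pad=reg(410,465,301,335,.09,.16); lid=reg(395,500,185,285,.125,.15)
(r)=cv2.minAreaRect(pad[:,:2].astype(np.float32)*1000)
print("pad",len(pad),pad.mean(0),pad[:,2].min(),pad[:,2].max(),r)
print("lid",len(lid),cv2.minEnclosingCircle(lid[:,:2].astype(np.float32)*1000), lid[:,2].mean())
A=np.c_[pad[:,:2],np.ones(len(pad))]; print("plane",np.linalg.lstsq(A,pad[:,2],rcond=None)[0])
k=reg(440,470,220,250,.15,.2);print("knob",k.mean(0),k[:,2].max())
for n,a in dict(collar=(490,530,275,305,.006,.05),case=(320,355,280,315,.01,.06),jarR=(495,560,210,260,.06,.16)).items():
    q=reg(*a);print(n,q.mean(0),q.min(0),q.max(0))
E
```

```text
pad 887 [ 0.42123882 -0.24173801  0.12094302] 0.11054112513821801 0.12868044698836 ((424.84228515625, -242.96678161621094), (91.09461975097656, 57.477783203125), 82.36005401611328)
lid 4889 ((606.08935546875, -268.951904296875), 94.80175018310547) 0.14055691325916603
plane [-0.1971822   0.02852205  0.21089869]
knob [ 0.59955129 -0.26563895  0.15932517] 0.1636983737741048
collar [ 0.46889859 -0.44362502  0.01392345] [ 0.44357079 -0.47102792  0.00604817] [ 0.50076634 -0.41756621  0.01963985]
case [ 0.44983792 -0.01647532  0.03752329] [ 0.41725614 -0.05098039  0.01764928] [0.48318107 0.01648156 0.04647283]
jarR [ 0.60328361 -0.4699563   0.10278127] [ 0.55988645 -0.52093669  0.06003452] [ 0.64806097 -0.43418672  0.11669711]
```

{"fn": "step_arm", "kwargs": {"increments": [{"tx": 0.015,"ty": -0.045,"wz": 0.04,"fingers": -1},{"tx": 0.03,"ty": -0.09,"wz": 0.08,"fingers": -1},{"tx": 0.045,"ty": -0.135,"wz": 0.12,"fingers": -1},{"tx": 0.06,"ty": -0.18,"wz": 0.16,"fingers": -1},{"tx": 0.075,"ty": -0.225,"wz": 0.18,"fingers": -1}]}}

```text
invalid input at $.increments[0]: expected keys wx, wy, wz, tx, ty, tz, fingers
```

{"fn": "step_arm", "kwargs": {"increments": [{"tx": 0.015,"ty": -0.045,"fingers": -1},{"tx": 0.03,"ty": -0.09,"fingers": -1},{"tx": 0.045,"ty": -0.135,"fingers": -1},{"tx": 0.06,"ty": -0.18,"fingers": -1},{"tx": 0.075,"ty": -0.225,"fingers": -1}]}}

```text
invalid input at $.increments[0]: expected keys wx, wy, wz, tx, ty, tz, fingers
```

{"fn": "step_arm", "kwargs": {"increments": [{"tx": 0.015,"ty": -0.045,"fingers": -1},{"tx": 0.03,"ty": -0.09,"fingers": -1},{"tx": 0.045,"ty": -0.135,"fingers": -1},{"tx": 0.06,"ty": -0.18,"fingers": -1},{"tx": 0.075,"ty": -0.225,"fingers": -1}]}}

```text
invalid input at $.increments[0]: expected keys wx, wy, wz, tx, ty, tz, fingers
```

{"fn": "step_arm", "kwargs": {"increments": [{"tx": 0.015,"ty": -0.045,"tz": 0,"wx": 0,"wy": 0,"wz": 0.04,"fingers": -1},{"tx": 0.03,"ty": -0.09,"tz": 0,"wx": 0,"wy": 0,"wz": 0.08,"fingers": -1},{"tx": 0.045,"ty": -0.135,"tz": 0,"wx": 0,"wy": 0,"wz": 0.12,"fingers": -1},{"tx": 0.06,"ty": -0.18,"tz": 0,"wx": 0,"wy": 0,"wz": 0.16,"fingers": -1},{"tx": 0.075,"ty": -0.225,"tz": 0,"wx": 0,"wy": 0,"wz": 0.18,"fingers": -1}]}}

```text
clock: 0.6
tcp_pos: [0.2464, 0.2953, 0.2052]
orientation: [2.366, 2.065, -0.003]
wrist_force: [1.0, 0.3, 1.0]
width: 0.62
```

{"fn": "step_arm", "kwargs": {"increments": [{"tx": 0.015,"ty": -0.045,"tz": 0,"wx": 0,"wy": 0,"wz": 0,"fingers": -1},{"tx": 0.03,"ty": -0.09,"tz": 0,"wx": 0,"wy": 0,"wz": 0,"fingers": -1},{"tx": 0.045,"ty": -0.135,"tz": 0,"wx": 0,"wy": 0,"wz": 0,"fingers": -1},{"tx": 0.06,"ty": -0.18,"tz": 0,"wx": 0,"wy": 0,"wz": 0,"fingers": -1},{"tx": 0.075,"ty": -0.225,"tz": 0,"wx": 0,"wy": 0,"wz": 0,"fingers": -1}]}}

```text
clock: 1.1
tcp_pos: [0.3213, 0.0685, 0.2052]
orientation: [2.365, 2.065, -0.002]
wrist_force: [0.4, -0.7, 0.1]
width: 0.188
```

{"fn": "step_arm", "kwargs": {"increments": [{"tx": 0.015,"ty": -0.045,"tz": 0,"wx": 0,"wy": 0,"wz": 0,"fingers": -1},{"tx": 0.03,"ty": -0.09,"tz": 0,"wx": 0,"wy": 0,"wz": 0,"fingers": -1},{"tx": 0.045,"ty": -0.135,"tz": 0,"wx": 0,"wy": 0,"wz": 0,"fingers": -1},{"tx": 0.06,"ty": -0.18,"tz": 0,"wx": 0,"wy": 0,"wz": 0,"fingers": -1},{"tx": 0.07,"ty": -0.21,"tz": 0,"wx": 0,"wy": 0,"wz": 0,"fingers": -1}]}}

```text
clock: 1.6
tcp_pos: [0.3917, -0.1446, 0.205]
orientation: [2.368, 2.062, -0.002]
wrist_force: [0.1, 0.8, 1.1]
width: 0.007
```

{"fn": "step_arm", "kwargs": {"increments": [{"tx": 0.012,"ty": -0.04,"tz": 0,"wx": 0,"wy": 0,"wz": 0,"fingers": -1},{"tx": 0.024,"ty": -0.08,"tz": 0,"wx": 0,"wy": 0,"wz": 0,"fingers": -1},{"tx": 0.029,"ty": -0.096,"tz": -0.015,"wx": 0,"wy": 0,"wz": 0,"fingers": -1},{"tx": 0.029,"ty": -0.096,"tz": -0.04,"wx": 0,"wy": 0,"wz": 0,"fingers": -1},{"tx": 0.029,"ty": -0.096,"tz": -0.055,"wx": 0,"wy": 0,"wz": 0,"fingers": -1}]}}

```text
clock: 2.1
tcp_pos: [0.4199, -0.2408, 0.1479]
orientation: [-2.369, -2.061, 0.003]
wrist_force: [-0.2, 0.7, -0.3]
width: 0.004
```

```bash
python3 - <<'E'
from cell import sensors, viewer
import cv2
s=sensors.sense();print(s["tcp_pos"],s["wrist_force"])
a=viewer.capture("scene")["frame"][80:330,160:480];b=viewer.capture("top")["frame"][180:430,300:620]
cv2.imwrite("pics/1.png",cv2.vconcat([cv2.resize(x,None,fx=1.2,fy=1.2) for x in (a,b)])[:,:,::-1])
E
```

```text
[ 0.41986649 -0.24076146  0.14792735] [-0.18834839  0.67004372 -0.25298753]
```

View pics/1.png

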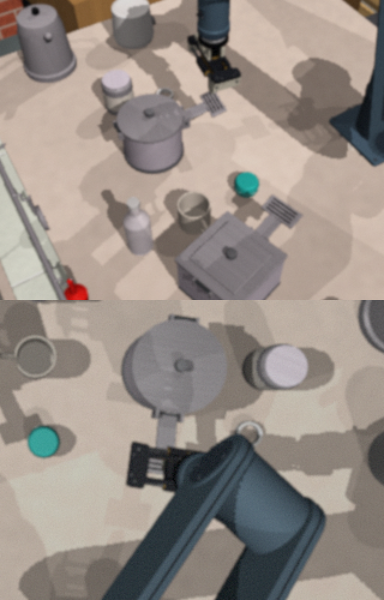

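```bash
python3 - <<'E'
from cell import sensors, viewer
import cv2, numpy as np
c=viewer.capture("scene");p=sensors.sense()["tcp_pos"]
E=np.linalg.inv(c["extrinsics"])
for d in(-.014,.07):
    q=E@np.r_[p+[0,0,d],1];print(c["fx"]*q[0]/q[2]+c["cx"],c["fy"]*q[1]/q[2]+c["cy"])
cv2.imwrite("pics/2.png",cv2.resize(c["frame"][110:200,280:400],None,fx=5,fy=5)[:,:,::-1])
E
```

```text
337.24515419852764 162.27666428719755
337.51521671533663 142.68383105385925
```

View pics/2.png

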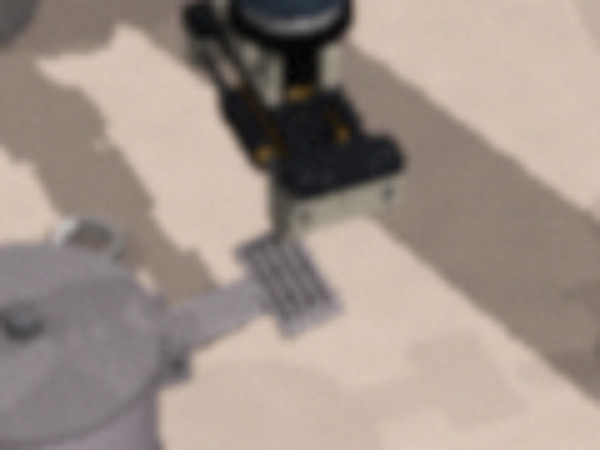

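The fingertips hang just above the far part of the paddle. I'll use depth to check where they really are.

```bash
python3 - <<'E'
from cell import viewer
import cv2, numpy as np
c=viewer.capture("scene");z=c["range_z"]; v,u=np.mgrid[:480,:640]
P=np.stack([(u-c["cx"])/c["fx"]*z,(v-c["cy"])/c["fy"]*z,z],-1)@c["extrinsics"][:3,:3].T+c["extrinsics"][:3,3]
for v in range(140,180,2):
    print(v,[tuple((P[v,u]*1000).astype(int).tolist()) for u in range(330,364,5)])
w=viewer.capture("wrist");cv2.imwrite("pics/3.png",w["frame"][:,:,::-1])
E
```

```text
140 [(459, -218, 263), (443, -216, 257), (449, -178, 288), (438, -168, 291), (424, -162, 289), (412, -154, 290), (399, -148, 289)]
142 [(459, -218, 256), (451, -204, 262), (453, -171, 288), (442, -162, 290), (428, -157, 287), (415, -150, 286), (401, -144, 285)]
144 [(316, -461, -1), (457, -193, 266), (457, -164, 287), (447, -154, 290), (435, -145, 292), (418, -144, 285), (400, -145, 276)]
146 [(324, -448, 1), (459, -190, 261), (465, -152, 292), (449, -150, 286), (433, -148, 281), (417, -145, 276), (226, -388, 2)]
148 [(330, -438, 2), (431, -235, 205), (464, -153, 284), (449, -149, 280), (431, -151, 270), (413, -150, 262), (231, -381, 0)]
150 [(336, -428, 2), (431, -235, 197), (464, -153, 276), (449, -150, 272), (429, -154, 259), (411, -153, 251), (235, -374, -2)]
152 [(344, -415, 6), (429, -239, 185), (460, -159, 261), (445, -155, 258), (427, -155, 249), (259, -373, 0), (244, -360, 2)]
154 [(345, -412, 0), (432, -233, 183), (460, -159, 253), (447, -152, 253), (281, -373, 0), (264, -365, -1), (245, -358, -5)]
156 [(350, -405, -2), (432, -234, 172), (417, -226, 172), (303, -373, 0), (2
[... 708 characters left out ...]
 (421, -220, 126), (408, -210, 128), (321, -309, 0), (308, -296, 5), (291, -288, 3)]
170 [(450, -234, 119), (437, -224, 121), (424, -214, 123), (410, -206, 122), (327, -300, 1), (308, -295, -3), (293, -285, -3)]
172 [(453, -229, 116), (440, -219, 118), (427, -208, 120), (417, -195, 126), (328, -297, -5), (319, -279, 5), (299, -275, -1)]
174 [(397, -325, -4), (445, -212, 117), (431, -202, 118), (353, -293, 0), (338, -282, 1), (320, -276, -2), (307, -263, 2)]
176 [(404, -314, -1), (387, -306, -3), (374, -293, 0), (358, -284, 0), (342, -276, -1), (327, -265, 0), (311, -257, 0)]
178 [(411, -301, 3), (395, -293, 1), (377, -287, -2), (362, -277, -1), (350, -264, 3), (333, -256, 2), (317, -247, 1)]
```

View pics/3.png

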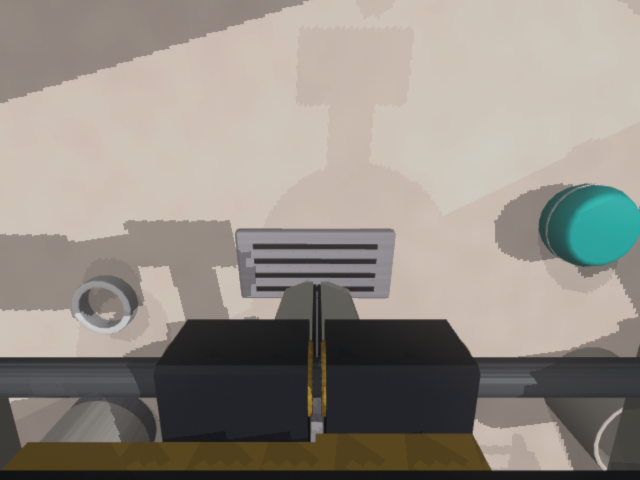

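```bash
python3 - <<'E'
from cell import viewer, sensors
import numpy as np
s=sensors.sense();print(s["clock"],s["tcp_pos"],s["q"])
c=viewer.capture("wrist");z=c["range_z"];v,u=np.mgrid[:480,:640]
P=np.stack([(u-c["cx"])/c["fx"]*z,(v-c["cy"])/c["fy"]*z,z],-1)@c["extrinsics"][:3,:3].T+c["extrinsics"][:3,3]
print(c["extrinsics"].round(3))
for a in[(240,317),(260,317),(290,265),(284,300),(290,300),(300,300),(315,290),(300,340),(325,260),(340,250)]:print(a,(P[a]*1000).round())
E
```

```text
2.35 [ 0.42102505 -0.24079209  0.15068198] [-7.48710915e-01  1.88032672e-01  1.77045120e+00 -1.72961517e-03
  1.18071567e+00 -2.18147383e+00]
[[ 0.137  0.953  0.269  0.346]
 [ 0.991 -0.131 -0.04  -0.228]
 [-0.003  0.272 -0.962  0.329]
 [ 0.     0.     0.     1.   ]]
(240, 317) [ 402. -237.  124.]
(260, 317) [ 414. -238.  124.]
(290, 265) [ 431. -272.  119.]
(284, 300) [ 410. -246.  167.]
(290, 300) [ 410. -245.  174.]
(300, 300) [ 411. -245.  184.]
(315, 290) [ 410. -248.  197.]
(300, 340) [ 413. -228.  185.]
(325, 260) [ 383. -246.  255.]
(340, 250) [ 383. -247.  262.]
```

Depth from both cameras puts the shut fingertips about 28 mm higher than the TCP figure implies, centred at (0.42, -0.24). I'll descend by feel.

{"fn": "step_arm", "kwargs": {"increments": [{"tx": 0,"ty": 0,"tz": -0.007,"wx": 0,"wy": 0,"wz": 0,"fingers": -1},{"tx": 0,"ty": 0,"tz": -0.014,"wx": 0,"wy": 0,"wz": 0,"fingers": -1},{"tx": 0,"ty": 0,"tz": -0.021,"wx": 0,"wy": 0,"wz": 0,"fingers": -1}]}}

```text
clock: 2.7
tcp_pos: [0.4213, -0.2409, 0.1297]
orientation: [2.365, 2.062, -0.002]
wrist_force: [-0.2, 1.1, -0.9]
width: 0.003
```

{"fn": "step_arm", "kwargs": {"increments": [{"tx": 0,"ty": 0,"tz": -0.005,"wx": 0,"wy": 0,"wz": 0,"fingers": -1},{"tx": 0,"ty": 0,"tz": -0.01,"wx": 0,"wy": 0,"wz": 0,"fingers": -1},{"tx": 0,"ty": 0,"tz": -0.015,"wx": 0,"wy": 0,"wz": 0,"fingers": -1}]}}

```text
clock: 3.0
tcp_pos: [0.4212, -0.2408, 0.1142]
orientation: [2.366, 2.062, -0.002]
wrist_force: [-0.3, -0.0, -0.7]
width: 0.004
```

{"fn": "step_arm", "kwargs": {"increments": [{"tx": 0,"ty": 0,"tz": -0.005,"wx": 0,"wy": 0,"wz": 0,"fingers": -1},{"tx": 0,"ty": 0,"tz": -0.01,"wx": 0,"wy": 0,"wz": 0,"fingers": -1}]}}

```text
clock: 3.2
tcp_pos: [0.4206, -0.2408, 0.1042]
orientation: [2.366, 2.063, -0.004]
wrist_force: [-4.0, 0.4, 8.1]
width: 0.008
```

{"fn": "step_arm", "kwargs": {"increments": [{"tx": 0,"ty": 0,"tz": -0.006,"wx": 0,"wy": 0,"wz": 0,"fingers": -1},{"tx": 0,"ty": 0,"tz": -0.012,"wx": 0,"wy": 0,"wz": 0,"fingers": -1},{"tx": 0,"ty": 0,"tz": -0.018,"wx": 0,"wy": 0,"wz": 0,"fingers": -1},{"tx": 0,"ty": 0,"tz": -0.024,"wx": 0,"wy": 0,"wz": 0,"fingers": -1}]}}

```text
clock: 3.6
tcp_pos: [0.4198, -0.2408, 0.0804]
orientation: [2.366, 2.063, -0.005]
wrist_force: [-3.7, 1.1, 7.8]
width: 0.004
```

{"fn": "step_arm", "kwargs": {"increments": [{"tx": 0,"ty": 0,"tz": -0.005,"wx": 0,"wy": 0,"wz": 0,"fingers": -1},{"tx": 0,"ty": 0,"tz": -0.01,"wx": 0,"wy": 0,"wz": 0,"fingers": -1},{"tx": 0,"ty": 0,"tz": -0.014,"wx": 0,"wy": 0,"wz": 0,"fingers": -1},{"tx": 0,"ty": 0,"tz": -0.016,"wx": 0,"wy": 0,"wz": 0,"fingers": -1}]}}

```text
clock: 4.0
tcp_pos: [0.4218, -0.2414, 0.067]
orientation: [2.363, 2.061, -0.002]
wrist_force: [-4.7, 8.0, 36.5]
width: 0.007
```

{"fn": "step_arm", "kwargs": {"increments": [{"tx": 0,"ty": 0,"tz": -0.001,"wx": 0,"wy": 0,"wz": 0,"fingers": -1},{"tx": 0,"ty": 0,"tz": -0.001,"wx": 0,"wy": 0,"wz": 0,"fingers": -1},{"tx": 0,"ty": 0,"tz": -0.001,"wx": 0,"wy": 0,"wz": 0,"fingers": -1}]}}

```text
clock: 4.3
tcp_pos: [0.4218, -0.2413, 0.0678]
orientation: [2.362, 2.06, -0.002]
wrist_force: [-5.0, 4.5, 18.4]
width: 0.006
```

```bash
python3 - <<'E'
from cell import sensors, viewer
import cv2, numpy as np
c=viewer.capture("scene")
s=sensors.sense();print(s["clock"],s["tcp_pos"],s["wrist_force"])
z=c["range_z"]; v,u=np.mgrid[:480,:640]
P=np.stack([(u-c["cx"])/c["fx"]*z,(v-c["cy"])/c["fy"]*z,z],-1)@c["extrinsics"][:3,:3].T+c["extrinsics"][:3,3]
# lid plane in tub frame
f=np.array([.99,-.14]);d=P[...,:2]-[.602,-.266];X=d@f;Y=d@[.14,.99]
m=(z>0)&(abs(Y)<.08)&(X>-.02)&(X<.2)&(P[...,2]>.15)
print(m.sum(), "slope angle",np.arctan2(*(np.polyfit(P[m][:,2],X[m],1)[:1]),1), P[m][:,2].max())
cv2.imwrite("pics/4.png",cv2.resize(c["frame"][80:280,200:420],None,fx=2.5,fy=2.5)[:,:,::-1])
E
```

```text
4.35 [ 0.42186092 -0.24130394  0.06776591] [-6.06454063  4.36228952 18.03412724]
1137 slope angle -0.42986389866153735 0.30106070432373433
```

View pics/4.png

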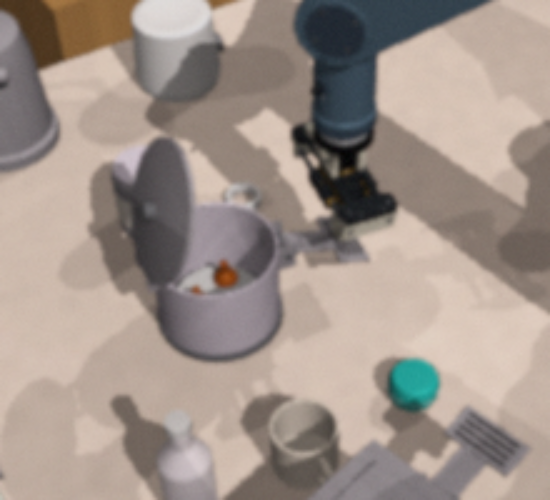

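The lid stands open at about 1.14 rad (fitted from depth) with the paddle against its stop at 18 N. I'll hold it there.

{"fn": "step_arm", "kwargs": {"increments": [{"tx": 0,"ty": 0,"tz": -0.002,"wx": 0,"wy": 0,"wz": 0,"fingers": -1},{"tx": 0,"ty": 0,"tz": -0.002,"wx": 0,"wy": 0,"wz": 0,"fingers": -1},{"tx": 0,"ty": 0,"tz": -0.002,"wx": 0,"wy": 0,"wz": 0,"fingers": -1},{"tx": 0,"ty": 0,"tz": -0.002,"wx": 0,"wy": 0,"wz": 0,"fingers": -1},{"tx": 0,"ty": 0,"tz": -0.002,"wx": 0,"wy": 0,"wz": 0,"fingers": -1}]}}

```text
clock: 4.85
tcp_pos: [0.4219, -0.2413, 0.0677]
orientation: [2.361, 2.06, -0.002]
wrist_force: [-5.0, 4.9, 19.8]
width: 0.006
```

{"fn": "step_arm", "kwargs": {"increments": [{"tx": 0,"ty": 0,"tz": -0.002,"wx": 0,"wy": 0,"wz": 0,"fingers": -1},{"tx": 0,"ty": 0,"tz": -0.002,"wx": 0,"wy": 0,"wz": 0,"fingers": -1},{"tx": 0,"ty": 0,"tz": -0.002,"wx": 0,"wy": 0,"wz": 0,"fingers": -1},{"tx": 0,"ty": 0,"tz": -0.002,"wx": 0,"wy": 0,"wz": 0,"fingers": -1},{"tx": 0,"ty": 0,"tz": -0.002,"wx": 0,"wy": 0,"wz": 0,"fingers": -1}]}}

```text
clock: 5.35
tcp_pos: [0.4219, -0.2413, 0.0676]
orientation: [2.36, 2.06, -0.003]
wrist_force: [-5.9, 5.2, 21.1]
width: 0.009
```

{"fn": "step_arm", "kwargs": {"increments": [{"tx": 0,"ty": 0,"tz": -0.002,"wx": 0,"wy": 0,"wz": 0,"fingers": -1},{"tx": 0,"ty": 0,"tz": -0.002,"wx": 0,"wy": 0,"wz": 0,"fingers": -1},{"tx": 0,"ty": 0,"tz": -0.002,"wx": 0,"wy": 0,"wz": 0,"fingers": -1},{"tx": 0,"ty": 0,"tz": -0.002,"wx": 0,"wy": 0,"wz": 0,"fingers": -1},{"tx": 0,"ty": 0,"tz": -0.002,"wx": 0,"wy": 0,"wz": 0,"fingers": -1}]}}

```text
clock: 5.85
tcp_pos: [0.4219, -0.2414, 0.0676]
orientation: [2.359, 2.06, -0.003]
wrist_force: [-6.3, 4.6, 21.5]
width: 0.005
```

{"fn": "step_arm", "kwargs": {"increments": [{"tx": 0,"ty": 0,"tz": -0.002,"wx": 0,"wy": 0,"wz": 0,"fingers": -1},{"tx": 0,"ty": 0,"tz": -0.002,"wx": 0,"wy": 0,"wz": 0,"fingers": -1},{"tx": 0,"ty": 0,"tz": -0.002,"wx": 0,"wy": 0,"wz": 0,"fingers": -1},{"tx": 0,"ty": 0,"tz": -0.002,"wx": 0,"wy": 0,"wz": 0,"fingers": -1},{"tx": 0,"ty": 0,"tz": -0.002,"wx": 0,"wy": 0,"wz": 0,"fingers": -1}]}}

```text
clock: 6.35
tcp_pos: [0.4219, -0.2414, 0.0676]
orientation: [2.358, 2.06, -0.003]
wrist_force: [-6.7, 4.2, 21.7]
width: 0.001
```

{"fn": "step_arm", "kwargs": {"increments": [{"tx": 0,"ty": 0,"tz": -0.002,"wx": 0,"wy": 0,"wz": 0,"fingers": -1},{"tx": 0,"ty": 0,"tz": -0.002,"wx": 0,"wy": 0,"wz": 0,"fingers": -1},{"tx": 0,"ty": 0,"tz": -0.002,"wx": 0,"wy": 0,"wz": 0,"fingers": -1},{"tx": 0,"ty": 0,"tz": -0.002,"wx": 0,"wy": 0,"wz": 0,"fingers": -1},{"tx": 0,"ty": 0,"tz": -0.002,"wx": 0,"wy": 0,"wz": 0,"fingers": -1}]}}

```text
clock: 6.85
tcp_pos: [0.4219, -0.2414, 0.0676]
orientation: [2.357, 2.059, -0.003]
wrist_force: [-7.4, 5.0, 20.8]
width: 0.008
```

{"fn": "step_arm", "kwargs": {"increments": [{"tx": 0,"ty": 0,"tz": 0.002,"wx": 0,"wy": 0,"wz": 0,"fingers": -1},{"tx": 0,"ty": 0,"tz": 0.004,"wx": 0,"wy": 0,"wz": 0,"fingers": -1},{"tx": 0,"ty": 0,"tz": 0.006,"wx": 0,"wy": 0,"wz": 0,"fingers": -1},{"tx": 0,"ty": 0,"tz": 0.008,"wx": 0,"wy": 0,"wz": 0,"fingers": -1},{"tx": 0,"ty": 0,"tz": 0.01,"wx": 0,"wy": 0,"wz": 0,"fingers": -1}]}}

```text
clock: 7.35
tcp_pos: [0.4203, -0.241, 0.0777]
orientation: [2.358, 2.062, -0.006]
wrist_force: [-6.8, 0.8, 6.4]
width: 0.004
```

{"fn": "step_arm", "kwargs": {"increments": [{"tx": 0,"ty": 0,"tz": 0.002,"wx": 0,"wy": 0,"wz": 0,"fingers": -1},{"tx": 0,"ty": 0,"tz": 0.004,"wx": 0,"wy": 0,"wz": 0,"fingers": -1},{"tx": 0,"ty": 0,"tz": 0.006,"wx": 0,"wy": 0,"wz": 0,"fingers": -1},{"tx": 0,"ty": 0,"tz": 0.008,"wx": 0,"wy": 0,"wz": 0,"fingers": -1},{"tx": 0,"ty": 0,"tz": 0.01,"wx": 0,"wy": 0,"wz": 0,"fingers": -1}]}}

```text
clock: 7.85
tcp_pos: [0.4195, -0.2409, 0.0881]
orientation: [2.359, 2.063, -0.008]
wrist_force: [-3.5, 1.1, 7.9]
width: 0.003
```

{"fn": "step_arm", "kwargs": {"increments": [{"tx": 0,"ty": 0,"tz": 0.002,"wx": 0,"wy": 0,"wz": 0,"fingers": -1},{"tx": 0,"ty": 0,"tz": 0.004,"wx": 0,"wy": 0,"wz": 0,"fingers": -1},{"tx": 0,"ty": 0,"tz": 0.006,"wx": 0,"wy": 0,"wz": 0,"fingers": -1},{"tx": 0,"ty": 0,"tz": 0.008,"wx": 0,"wy": 0,"wz": 0,"fingers": -1},{"tx": 0,"ty": 0,"tz": 0.01,"wx": 0,"wy": 0,"wz": 0,"fingers": -1}]}}

```text
clock: 8.35
tcp_pos: [0.42, -0.241, 0.0988]
orientation: [2.358, 2.062, -0.007]
wrist_force: [-0.2, 2.9, 6.3]
width: 0.003
```

{"fn": "step_arm", "kwargs": {"increments": [{"tx": 0,"ty": 0,"tz": 0.002,"wx": 0,"wy": 0,"wz": 0,"fingers": -1},{"tx": 0,"ty": 0,"tz": 0.004,"wx": 0,"wy": 0,"wz": 0,"fingers": -1},{"tx": 0,"ty": 0,"tz": 0.006,"wx": 0,"wy": 0,"wz": 0,"fingers": -1},{"tx": 0,"ty": 0,"tz": 0.008,"wx": 0,"wy": 0,"wz": 0,"fingers": -1},{"tx": 0,"ty": 0,"tz": 0.01,"wx": 0,"wy": 0,"wz": 0,"fingers": -1}]}}

```text
clock: 8.85
tcp_pos: [0.4217, -0.2414, 0.1098]
orientation: [2.356, 2.059, -0.003]
wrist_force: [3.4, 2.3, 5.2]
width: 0.005
```

{"fn": "step_arm", "kwargs": {"increments": [{"tx": 0,"ty": 0,"tz": 0.002,"wx": 0,"wy": 0,"wz": 0,"fingers": -1},{"tx": 0,"ty": 0,"tz": 0.004,"wx": 0,"wy": 0,"wz": 0,"fingers": -1},{"tx": 0,"ty": 0,"tz": 0.006,"wx": 0,"wy": 0,"wz": 0,"fingers": -1},{"tx": 0,"ty": 0,"tz": 0.008,"wx": 0,"wy": 0,"wz": 0,"fingers": -1},{"tx": 0,"ty": 0,"tz": 0.01,"wx": 0,"wy": 0,"wz": 0,"fingers": -1}]}}

```text
clock: 9.35
tcp_pos: [0.4215, -0.2413, 0.1198]
orientation: [2.356, 2.059, -0.004]
wrist_force: [-0.2, -0.3, -0.3]
width: 0.005
```

Force has dropped to zero, so the paddle is released. I'll lift clear and check.

{"fn": "step_arm", "kwargs": {"increments": [{"tx": -0.005,"ty": 0,"tz": 0.02,"wx": 0,"wy": 0,"wz": 0,"fingers": -1},{"tx": -0.02,"ty": 0,"tz": 0.05,"wx": 0,"wy": 0,"wz": 0,"fingers": -1},{"tx": -0.04,"ty": 0,"tz": 0.09,"wx": 0,"wy": 0,"wz": 0,"fingers": -1},{"tx": -0.05,"ty": 0,"tz": 0.12,"wx": 0,"wy": 0,"wz": 0,"fingers": -1},{"tx": -0.05,"ty": 0,"tz": 0.12,"wx": 0,"wy": 0,"wz": 0,"fingers": -1}]}}

```text
clock: 9.85
tcp_pos: [0.3722, -0.2431, 0.2441]
orientation: [2.351, 2.053, -0.004]
wrist_force: [0.5, -0.2, -0.4]
width: 0.008
```

```bash
python3 - <<'E'
from cell import sensors, viewer
import cv2, numpy as np
c=viewer.capture("scene");s=sensors.sense();print(s["clock"],s["tcp_pos"],s["wrist_force"])
a=np.load("scene0.npz")
def pts(c,r):
    z=c["range_z"]; v,u=np.mgrid[:480,:640]
    P=np.stack([(u-c["cx"])/c["fx"]*z,(v-c["cy"])/c["fy"]*z,z],-1)@c["extrinsics"][:3,:3].T+c["extrinsics"][:3,3]
    return np.median(P[r][z[r]>0],axis=0).round(4)
for n,r in dict(lid=np.s_[172:186,268:278],pad=np.s_[160:170,333:341]).items(): print(n,pts(a,r),pts(c,r))
cv2.imwrite("pics/5.png",cv2.hconcat([a["frame"][60:440,160:500],c["frame"][60:440,160:500]])[:,:,::-1])
E
```

```text
9.9 [ 0.37200072 -0.24233475  0.2417771 ] [-0.56574964  1.03795468  0.0111316 ]
lid [ 0.6388 -0.2768  0.1433] [ 0.6388 -0.2749  0.1434]
pad [ 0.4212 -0.2431  0.1226] [ 0.4207 -0.243   0.1223]
```

View pics/5.png

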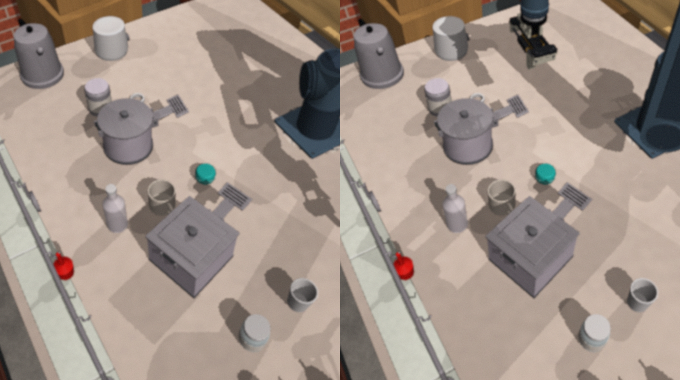

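The before and after views match: the lid is shut, the paddle (now at (517,105)) is back up, the other things are unmoved and the hand is clear.

```bash
python3 -c "
from cell import robot
print(robot.close_job())"
```

```text
the job is handed in; nothing more can be done
None
```

I aired the round tub and handed the job in at about 10 s on the robot's clock; no verdict was reported. I pressed its paddle to the stop with the shut fingers and held it there for about 2.9 s. I then let it up at about 20 mm/s and lifted the hand clear.

- **Lid open:** depth put it at about 1.14 rad early in the hold. The press force stayed at 18–22 N for the rest of the hold, so the paddle was on its stop.
- **Lid shut:** after release, the lid and paddle heights matched the start within 0.5 mm, and the wrist force was about zero. I did not measure lid speed directly. The fingertips carried a 5–8 N load at each reading until about the paddle's rest height, so I don't expect it slammed.
- **Other things:** the before and after pictures show the square tub and the visible loose things where they were. I compared these by eye, not by measurement.
- **Disagreement:** with the fingers shut, the cameras showed the tips about 28 mm higher than `robot.tip_reach` implies. I went down by feel; contact came at a TCP height of about 0.106 m, which agreed with the cameras.

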